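Unload a setting block from the bench comparator with tongs

ROBOT

A 6-joint arm with a two-finger parallel gripper is mounted at the origin on a cart in front of the work surface, level with it; the furniture and walls round the work are solid. World frame = base frame: x ahead of the robot, y to its left, z up, the work surface at z = 0. Lengths are in mm, angles in degrees, forces in N, time in s.
With the tool pointing down it reaches from about 300 to 950 mm from the base axis. Payload 3.1 kg.
Tool frame: the origin (TCP) lies midway between the tips of the shut fingers; the grasp point (between the pads) lies 19 mm behind it; z points along the fingers, y is the line along which they close (so a half turn about z gives the same grasp; the last joint's range is limited). The gripper opens to 85 mm and grips with 20 to 120 N. Pads are 22 mm wide; open, the fingers measure 114 mm over their backs; the gripper's body (76 mm by 85 mm) begins 54 mm behind the grasp point. The pads swing forward as they close: fully open they stand 13 mm farther back than shut.
Start: joints at [60.235, 17.653, 93.61, -0, 68.738, -3.994], TCP at [271.766, 562.828, 231.272] pointing down, gripper open.
Joint ranges: [-175.34, 175.34], [-45.06, 112.39], [2.9, 150.54], [-68.45, 248.45], [3.09, 151.38], [-168.51, 168.51]. Speed limits (degrees/s): [159.86, 159.86, 180, 180, 180, 180].

INTERFACE

Orientations are given as [roll, pitch, yaw] about the fixed x, y, z axes, in that order (R = Rz(yaw) Ry(pitch) Rx(roll)).
In Python, from bench import get_state, optics, job gives the robot as it stands.
- The arm moves only by the shell command python3 -m crank 'ROWS' [OPENING] [FORCE]. ROWS is JSON, one flat list of numbers, 6 for each row, row after row: the shift along the world's x, y, z in m, then the turn, a rotation vector about the world's x, y, z in rad. In form: [dx, dy, dz, ax, ay, az, dx, dy, dz, ax, ay, az, ...]. A call has 1 to 20 rows; each row shifts and turns the commanded pose from where the row before left it; what a row does not reach is not made up. A row lasts 1/10 s, in which the tool goes at most 50 mm and 8.59 degrees, less where a joint would pass 70% of its speed; a pose out of reach is approached as far as the arm can. A call is refused whole if a number of a shift passes 0.05 or a number of a turn 0.15, either way. A call with a gripper value outside its range is refused whole. OPENING is the opening in per cent of the stroke, from 0 (shut) to 100 (fully open), set as the call begins (- or left out, the last holds). The fingers move at their own pace and stop on an object; FORCE is the grip in N (left out, the last holds). Time passes only in rows, so rows that do not move let the fingers close. It gives the time, the measured TCP pose, the force, the opening and the grip force at its end, in the units of the state.
- get_state(): the state, without advancing time (a new reading comes with each control period).
- optics.read_camera(name): name is "side" or "top"; returns the picture (420x560x3 uint8, red, green, blue); there is no depth.
- optics.get_calibration(name): a dict with "K" (3x3 intrinsics, pixels), "k1" (the pictures are not rectified: a ray, as slopes to the right and down, at radius r is drawn at 1 + k1 r^2 times it, then the intrinsics apply), "R" (3x3) and "t" (3): a world point X has camera coordinates R X + t. Camera axes: x right, y down, z forward; pixel columns grow to the right and rows downward; lengths in mm; the calibration is good to about 2 mm. A picture is of the moment at which its call begins. get_calibration takes no time and is no camera call.
- job.finish_job(): hands the job in; it is judged then, once.
The state is a dict: "t": time; "qpos": joint angles; "dq": joint speeds; "effort": joint torques, N m; "position": TCP position; "tool_rot": TCP orientation; "contact_force": force on the tool from outside, world axes, zero at the start; "ft_torque": the same for the moment, N m; "width": opening from 0.0 (shut) to 1.0 (fully open); "finger_force": force on a finger pad.
Only numpy, scipy, OpenCV 4.12 (cv2) and the standard library are available. Lean on these libraries where they do the work, as an engineer would, in place of code of your own. Each camera call takes 0.05 s, during which the arm holds its last target. There are 200 camera calls.

TASK

Unload the setting gauge block from the bench comparator: swing the clamp lever loose, draw the carriage out until its pointer stands level with the index line, and swing the lever back to lock it there. Then pick up the sprung tongs, close their jaws on the block (bare fingers must never touch it), lift it about 10 cm above its anvil, and finish while still holding it there in the tongs. Do not knock the dial indicator, and leave everything else on the bench where it lies.

Things in the scene. Friction and masses are not known exactly. Their poses are not given: they have to be found in the camera images.
- comparator: Bench comparator, fixed: grey base plate (top 22 mm up) with a steel slideway along it. Origin on the worktop; x across the base, away from the robot at zero yaw; y along the slideway, to the left. Yaw varies. The base covers x -64 to 50, y -240 to 115 mm; a steel column, 215 mm high, stands behind its left end (x 68, y 55 mm).
- indicator: Dial indicator (57 mm case) clamped to the column above comparator x 0, y 55 mm, stem down: lowest point about 80 mm up, case 160 to 217 mm up, 22 mm deep. At the start it stands right over the block, which cannot be lifted there. Must not be knocked.
- clamp_lever (a joint): Cam clamp lever at the front of the base, turning level about point lever_pivot. 0 = locked, points to comparator -y (right); 1.35 = stop, fully loose, points to comparator -x (to the robot); grows clockwise seen from above. Starts at 0 to 0.12, stays where left; 3 to 4 N at the knob moves it. It clamps below about 0.5. Loosened: beyond 1.0. Locked: below 0.2.
- lever_pivot (a point): Point on the lever's axis, 47 mm above the worktop, at comparator x -62, y -120 mm.
- lever_knob (a point): Grip point of the upright round black knob at the lever's end, 68 mm from the axis, 86 mm above the worktop; 20 mm in diameter, free from 68 to 102 mm above the worktop (the lever's bar ends below it, 65 mm up).
- carriage (a joint): Steel carriage on the slideway (72 x 225 mm, top 48 mm above the worktop). 0 = home, under the indicator (start); grows as it slides to comparator -y (right), stop at 0.102 m. About 2 to 3 N moves it when the clamp is loose; locked it holds against 25 N or more.
- pull_knob (a point): Grip point of the upright round black knob on the carriage, 24 mm in diameter at this height, 80 mm above the worktop (knob 48 to 90 mm up), at comparator x 12, y -75 mm when home; it moves with the carriage.
- pointer (a point): Tip of the small brass pointer with a dark line at the carriage's front edge, in line with the anvil's centre, 38 mm above the worktop; moves with the carriage.
- index_line (a point): Dark line across the small steel index plate (13 x 18 x 11 mm) fixed on the base's front ledge; the point lies on the plate's rear top edge, 33 mm above the worktop. The plate's place along the base varies; it has the comparator's axes. The carriage stands at the mark when pointer and line have the same y in these axes.
- anvil (a point): Centre of the top of the round dark anvil (40 mm across, 8 mm high) on the carriage, 56 mm above the worktop; moves with the carriage.
- master_block: Bright steel gauge block, 9 x 35 x 18 mm (its own x, y, z), standing on the anvil; origin at the centre of its underside. Its 35 mm length (own y) points across the base (along comparator x) within about 10 degrees, so that tongs coming from the robot's side close on its 9 mm thickness. 30 to 60 g, loose.
- tongs: Sprung hinged tongs, 175 mm long, lying flat on the worktop, 0.14 kg, balanced near the sleeves. Origin on the hinge axis at the underside; x along the middle line of the open tongs to the jaws, y to the left arm, z up. All parts lie 0 to 24 mm above the underside. The frame belongs to the left arm: when they close evenly the middle line turns by half the joint value.
- tongs_arm (a joint): Closing angle of the tongs: 0 open (at rest), 0.22 with the jaws on the 9 mm block, 0.27 fully shut. A spring opens them: squeezing the sleeves at 70 mm takes about 4 N at first, 8 N half way, 13 N on the block, so a squeeze to 46 mm over the sleeves carries the tongs with the jaws still about 28 mm apart. Tighten to 25 N or more to grip the block.
- tongs_grip (a point): Middle between the two black rubber grip sleeves, 70 mm from the hinge, 12 mm above the underside. The sleeves are 24 mm high and reach 44 to 98 mm from the hinge; over their outer faces they measure 52 mm here when open, 37 mm when the jaws hold 9 mm (jaws then parallel); the outer faces are parallel about half way.
- left_jaw (a point): Middle of the inner face of the left arm's white nylon jaw, 152 mm from the hinge, 12 mm above the underside. Both jaws are 12 mm high and reach 137 to 166 mm from the hinge; 42 mm apart when open. Carry the tongs over or round the fixed cradle with two big rings, 150 mm high, at world x 0.55 to 0.73, y -0.27 to -0.13 m.
- bolt: Bystander: hex bolt standing on its head, 41 mm high. Origin under its centre.
- nut: Bystander: hex nut, 20 mm, 10 mm high. Origin under its centre.
- ring_large: Bystander: dark ring, 72 mm across, 18 mm high. Origin under its centre.
- tape: Bystander: roll of tape, 48 mm across, 18 mm high. Origin under its centre.
- pin: Bystander: ground steel bar, 12 x 55 x 12 mm. Origin under its centre.
- clip: Bystander: orange cable clip, 33 x 60 x 26 mm. Origin under its centre.

How it is judged (in metres and radians):
On the way, in this order (a step that is already met when the one before it is completed fails the run):
1. the clamp lever is swung loose (beyond 1.0 rad) (value of joint clamp_lever above 1 rad), for 0.1 s.
2. with the lever loose, the carriage's pointer stands within 4 mm of the index line (y of pointer in the frame of index_line between -0.004 and 0.004 m and value of joint clamp_lever above 0.7 rad), for 0.2 s.
3. the lever is locked again (below 0.2 rad) with the pointer within 4 mm of the line (y of pointer in the frame of index_line between -0.004 and 0.004 m and value of joint clamp_lever below 0.2 rad), for 0.2 s.
4. the block is gripped in the tongs' jaws and off the anvil by 15 mm or more (contact force between tongs and master_block above 1 N and distance between left_jaw and master_block below 0.03 m and value of joint tongs_arm above 0.15 rad and contact force between the fingers and tongs above 2 N and z of master_block in the frame of anvil above 0.015 m), for 0.2 s.
At the end, for the whole second after the job is handed in: At the end the arm holds the tongs with the block pinched in their jaws (over 1 N), block's underside over 70 mm above the anvil, tongs and block touching nothing of the comparator, block at rest; pointer within 4 mm of the index line and the lever locked (below 0.2 rad) (all of step 3 and contact force between tongs and master_block above 1 N and distance between left_jaw and master_block below 0.03 m and value of joint tongs_arm above 0.15 rad and contact force between the fingers and tongs above 2 N and z of master_block in the frame of anvil above 0.07 m and contact force between each of tongs, master_block and comparator below 0.1 N and height (world z) of tongs above 0.09 m and linear speed of master_block below 0.02 m/s); the arm keeps its last pose, push and grip.
It fails at once if bare fingers (or the arm) touch the gauge block (contact force between any of the fingers, the arm and master_block above 0.3 N).
It fails at once if the dial indicator is knocked (over 3 N) (contact force between indicator and anything else above 3 N).
It fails at once if a bystander is shifted by more than 15 mm (distance of any of bolt, nut, ring_large, tape, pin, clip from where it was at the start of the episode above 0.015 m).
It also fails if it takes over 69 s, if anything falls off the work surface, if the arm or the gripper's body presses on something with over 40 N, if the wrist force passes 120 N, or if a joint passes its speed limit or range.

## Working session

There is one attempt and no reset: what is moved stays moved. The work goes in short steps, Python scripts to look and compute and a shell command to move; the robot and the scene stay as the last step left them, time stands still between calls to the robot, and variables do not carry over. Pictures are saved under pics/ and viewed, at most 10 in all, crops included, and the job is handed in when it is done.

```bash
mkdir -p pics; ls; cat > h.py <<'E'
import numpy as np, cv2
from bench import get_state, optics, job
def cal(n):
    c=optics.get_calibration(n); return [np.array(c[k],float) for k in ("K","R","t")]+[float(c["k1"])]
def ray(n,u,v):
    K,R,t,k1=cal(n); d=np.linalg.solve(K,[u,v,1.])[:2]; s=d.copy()
    for _ in range(30): s=d/(1+k1*(s@s))
    return -R.T@t, R.T@np.array([s[0],s[1],1.])
def onz(n,u,v,z):
    o,d=ray(n,u,v); return o+d*(z-o[2])/d[2]
def proj(n,X):
    K,R,t,k1=cal(n); c=R@np.array(X,float)+t; s=c[:2]/c[2]; s=s*(1+k1*(s@s)); return (K@[s[0],s[1],1])[:2]
def snap(n,f):
    im=np.array(optics.read_camera(n)); cv2.imwrite(f,im[:,:,::-1]); return im
E
python3 - <<'E'
from h import *
for n in("top","side"):
    snap(n,f"pics/{n}0.png"); K,R,t,k=cal(n); print(n,K[0,0],k,(-R.T@t).round(),R[2].round(2))
print(get_state())
E
```

```text
pics
top 531.9755646251853 0.017039766692988574 [ 385.   -7. 1738.] [ 0.08  0.01 -1.  ]
side 407.11285004907506 -0.06042375621958428 [ 157. 1085.  814.] [ 0.26 -0.81 -0.52]
{'t': 0.1, 'qpos': array([ 6.02373202e+01,  1.77004147e+01,  9.36804573e+01,  2.66906935e-04,
        6.87389060e+01, -3.99316440e+00]), 'dq': array([-0.02375737, -0.09020823, -0.24628577,  0.05380413, -0.15275454,
       -0.04133541]), 'effort': array([-7.91454822e-04, -4.16410017e+01, -2.77644306e+01, -4.01395789e-05,
        4.08279317e-03, -1.01647936e-05]), 'position': array([271.37292921, 562.19253893, 230.16687108]), 'tool_rot': array([-1.79880530e+02, -8.58896257e-03,  1.54230379e+02]), 'contact_force': array([ 0.58348452, -0.08840098,  0.26977463]), 'ft_torque': array([-0.05806155, -0.01139374, -0.01644145]), 'finger_force': 0.0, 'width': 1.002519429468654}
```

View pics/top0.png

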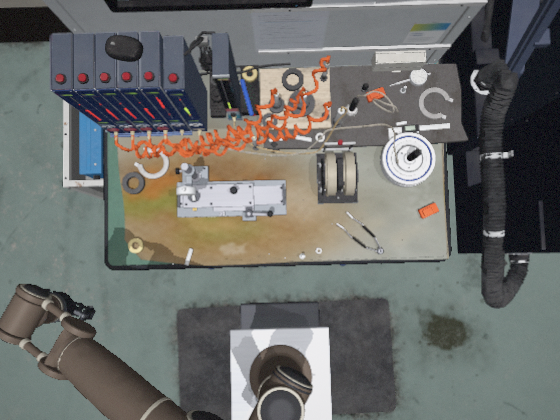

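View pics/side0.png

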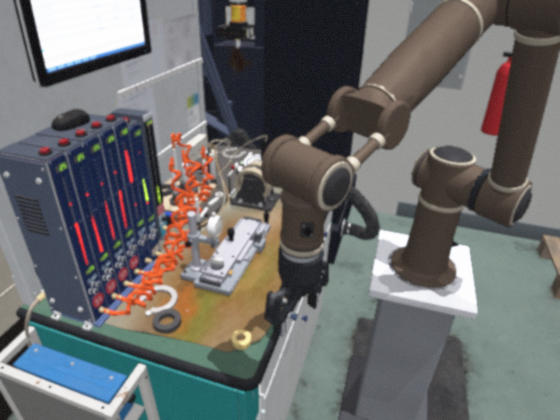

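The top view shows the comparator at (178–286, 165–218), its lever knob near (270,212), the pull knob near (235,189), and the tongs with the hinge at about (380,250) and jaws towards (345,218). I'll enlarge both.

```bash
python3 - <<'E'
import cv2
a=cv2.imread("pics/top0.png")
c=cv2.resize(a[155:225,165:297],None,fx=6,fy=6,interpolation=cv2.INTER_CUBIC); 
cv2.imwrite("pics/c1.png",c)
c=cv2.resize(a[200:262,325:395],None,fx=8,fy=8,interpolation=cv2.INTER_CUBIC); 
cv2.imwrite("pics/c2.png",c)
E
```

```text
(no output)
```

View pics/c1.png

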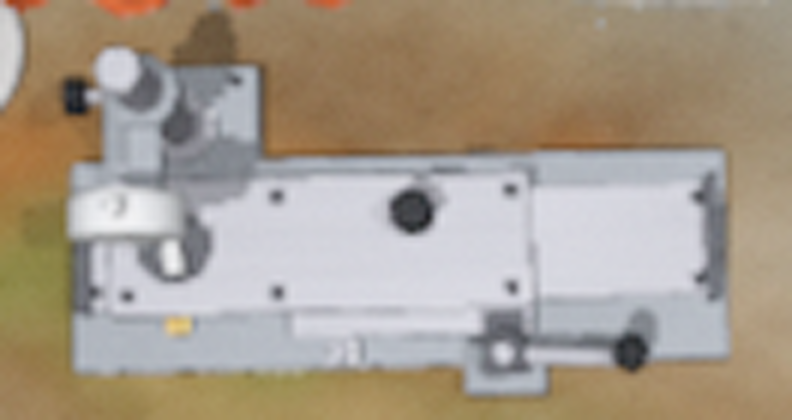

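View pics/c2.png

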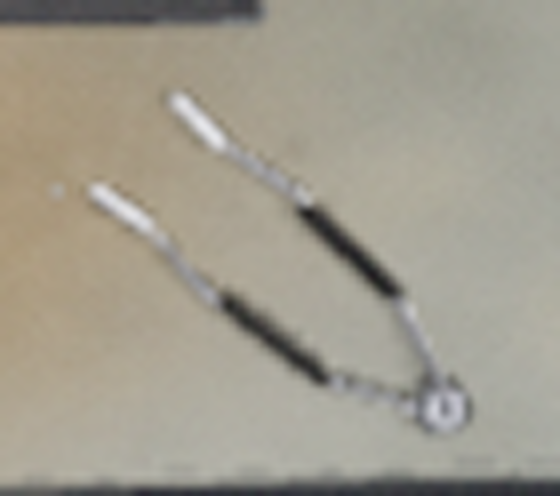

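Enlarged, the base corners are at (75,163), (75,372), (728,357) and (724,150). The brass pointer is at (178,325), the index plate near (347,352), the pull knob at (411,210), the lever pivot at (505,352) and its knob at (631,350). The tongs' hinge is at (444,407), sleeve middles at (273,337) and (350,250), and jaws at (125,210) and (198,122). I'll get a frame from these.

```bash
python3 - <<'E'
from h import *
f=lambda x,y,z,ox=165,oy=155,s=6: onz("top",(x+.5)/s-.5+ox,(y+.5)/s-.5+oy,z)
obs=[(75,163,22,50,115),(75,372,22,-64,115),(728,357,22,-64,-240),(724,150,22,50,-240),(411,210,90,12,-75),(505,352,60,-62,-120)]
W=np.array([f(*o[:3])[:2] for o in obs]); L=np.array([o[3:] for o in obs],float)
w0,l0=W.mean(0),L.mean(0); H=(L-l0).T@(W-w0); a=np.arctan2(H[0,1]-H[1,0],H[0,0]+H[1,1])
R=np.array([[np.cos(a),-np.sin(a)],[np.sin(a),np.cos(a)]]); o=w0-R@l0
print("yaw",np.degrees(a),"o",o); print("res",(W-(L@R.T+o)).round(1).tolist())
loc=lambda X:(R.T@(X[:2]-o)).round(1)
print("ptr",loc(f(178,325,38)),"idx",loc(f(347,352,33)),"leverknob",f(631,350,100)[:2],loc(f(631,350,100)))
print("pull",o+R@[12,-75],"pivot",o+R@[-62,-120],"anvil",o+R@[0,55])
t=lambda x,y,z:f(x,y,z,325,200,8)[:2]
h=t(444,407,20);s=(t(273,337,24)+t(350,250,24))/2;j=(t(125,210,18)+t(198,122,18))/2
print("hinge",h,"sleeve",s,"jaw",j,np.degrees(np.arctan2(*(j-h)[::-1])),np.linalg.norm(s-h),np.linalg.norm(j-h))
a=cv2.imread("pics/top0.png"); b=cv2.imread("pics/side0.png")
for n,l,im in(("index",[-57,-40,33],a),):
    pass
P=o+R@[-50,-40]; u,v=proj("side",[*P,33]).astype(int); print(u,v)
c1=cv2.resize(a[200:220,210:250],None,fx=16,fy=16,interpolation=cv2.INTER_CUBIC)
c2=cv2.resize(b[v-20:v+10,u-20:u+20],None,fx=16,fy=16,interpolation=cv2.INTER_CUBIC)[:280]
cv2.imwrite("pics/c3.png",np.vstack([c1,c2]))
E
```

```text
yaw -0.4398495509602237 o [580.66214367 208.31044342]
res [[-0.3, -1.7], [0.0, -0.9], [0.6, 1.5], [-0.9, 1.2], [-0.4, 0.4], [0.9, -0.5]]
ptr [-41.1  55.6] idx [-57.2 -34.2] leverknob [514.57509499  21.09407735] [ -64.6 -187.7]
pull [592.08603401 133.22053245] pivot [517.74276091  88.78993776] anvil [581.08436478 263.30882275]
hinge [ 389.78636652 -328.33885467] sleeve [ 436.68693212 -276.59492998] jaw [ 490.05382187 -219.23446696] 47.41684166398296 69.83621406910241 148.18005945662816
245 254
```

View pics/c3.png

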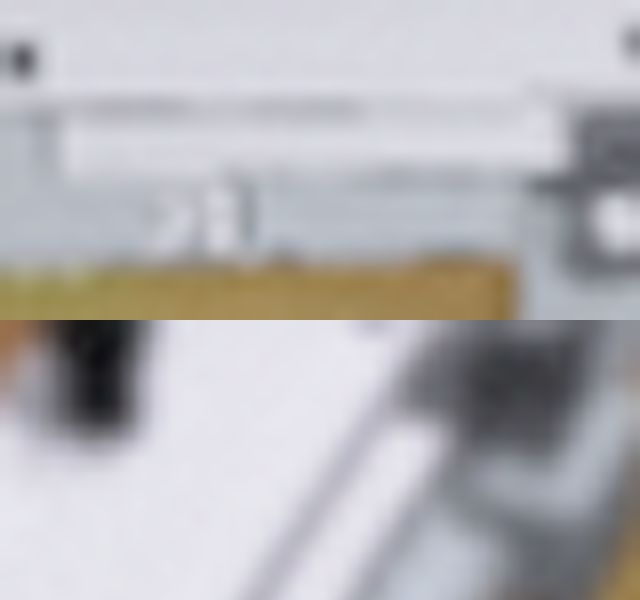

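Top crop: the index plate spans about x 160–245, with its line near 200 (image column 222.0). That puts the line at comparator y ≈ −33, a travel of about 88 mm. I'm moving over the lever knob with the fingers closing along 135°, so the grip works through the whole swing.

```bash
python3 -m crank '[0.0187,-0.0416,0,0,0,-0.15,0.0187,-0.0416,0,0,0,-0.15,0.0187,-0.0416,0,0,0,-0.15,0.0187,-0.0416,0,0,0,-0.15,0.0187,-0.0416,0,0,0,-0.15,0.0187,-0.0416,0,0,0,-0.15,0.0187,-0.0416,0,0,0,-0.15,0.0187,-0.0416,0,0,0,-0.15,0.0187,-0.0416,0,0,0,-0.15,0.0187,-0.0416,0,0,0,-0.15,0.0187,-0.0416,0,0,0,-0.15,0.0187,-0.0416,0,0,0,-0.15,0.0187,-0.0416,0,0,0,-0.105,0,0,0,0,0,0,0,0,0,0,0,0]' 100 40
```

```text
t: 1.6
position: [514.6, 21.2, 230.7]
tool_rot: [-179.9, 0.0, 45.0]
contact_force: [0.2, 0.0, -0.0]
width: 0.999
finger_force: 0.0
```

```bash
python3 -m crank '[0,0,-0.04,0,0,0,0,0,-0.04,0,0,0,0,0,-0.04,0,0,0,0,0,-0.04,0,0,0,0,0,0,0,0,0]' 100 30 && python3 -m crank '[0,0,0,0,0,0,0,0,0,0,0,0,0,0,0,0,0,0,0,0,0,0,0,0,0,0,0,0,0,0,0,0,0,0,0,0,0,0,0,0,0,0,0,0,0,0,0,0]' 10 30
```

```text
t: 2.1
position: [507.9, 23.8, 65.6]
tool_rot: [-179.4, 0.5, 45.2]
contact_force: [-1.3, -0.4, -0.5]
width: 0.997
finger_force: 0.0
t: 2.9
position: [516.7, 21.2, 73.1]
tool_rot: [179.8, -0.1, 45.1]
contact_force: [-0.7, -2.9, 7.1]
width: 0.212
finger_force: 29.3
```

```bash
python3 -m crank '[-0.0068,0.0003,0,0,0,0,-0.0067,0.001,0,0,0,0,-0.0066,0.0017,0,0,0,0,-0.0064,0.0023,0,0,0,0,-0.0061,0.003,0,0,0,0,-0.0058,0.0036,0,0,0,0,-0.0054,0.0041,0,0,0,0,-0.005,0.0046,0,0,0,0,-0.0045,0.0051,0,0,0,0,-0.004,0.0055,0,0,0,0,-0.0034,0.0059,0,0,0,0,-0.0028,0.0062,0,0,0,0,-0.0021,0.0065,0,0,0,0,0,0,0,0,0,0,0,0,0,0,0,0]'
```

```text
t: 4.4
position: [451.5, 70.3, 72.7]
tool_rot: [179.7, -0.1, 45.1]
contact_force: [2.0, -7.7, 4.6]
width: 0.217
finger_force: 30.9
```

```bash
python3 -m crank '[0,0,0,0,0,0,0,0,0,0,0,0,0,0,0,0,0,0,0,0,0,0,0,0,0,0,0.04,0,0,0,0,0,0.04,0,0,0,0.0353,0.0155,0,0,0,0,0.0353,0.0155,0,0,0,0,0.0353,0.0155,0,0,0,0,0.0353,0.0155,0,0,0,0,0,0,0,0,0,0,0,0,0,0,0,0]' 100 30
```

```text
t: 5.6
position: [589.9, 134.2, 150.3]
tool_rot: [-179.9, 0.1, 45.1]
contact_force: [-0.8, -0.4, -0.9]
width: 1.002
finger_force: 0.0
```

```bash
python3 - <<'E'
from h import *
im=snap("top","pics/t1.png"); print(get_state()["position"])
E
```

```text
[589.06954881 133.75595501 150.24433099]
```

```bash
python3 -m crank '[0.002,-0.001,-0.04,0,0,0,0,0,-0.043,0,0,0,0,0,0,0,0,0]' 100 30 && python3 -m crank '[0,0,0,0,0,0,0,0,0,0,0,0,0,0,0,0,0,0,0,0,0,0,0,0,0,0,0,0,0,0,0,0,0,0,0,0,0,0,0,0,0,0]' 10 30
```

```text
t: 5.95
position: [584.5, 131.3, 61.8]
tool_rot: [-179.5, 0.7, 45.1]
contact_force: [-1.7, 0.0, -1.4]
width: 0.998
finger_force: 0.0
t: 6.65
position: [594.9, 132.2, 70.8]
tool_rot: [179.8, -0.2, 45.1]
contact_force: [0.2, -2.3, 6.5]
width: 0.261
finger_force: 30.3
```

```bash
python3 -m crank '[0,-0.008,0,0,0,0,0,-0.008,0,0,0,0,0,-0.008,0,0,0,0,0,-0.008,0,0,0,0,0,-0.008,0,0,0,0,0,-0.008,0,0,0,0,0,-0.008,0,0,0,0,0,-0.008,0,0,0,0,0,-0.008,0,0,0,0,0,-0.008,0,0,0,0,0,-0.008,0,0,0,0,0,0,0,0,0,0,0,0,0,0,0,0,0,0,0,0,0,0]' && python3 - <<'E'
from h import *
im=snap("top","pics/t2.png"); 
c=cv2.resize(im[190:220,190:270,::-1],None,fx=10,fy=10,interpolation=cv2.INTER_CUBIC); cv2.imwrite("pics/c4.png",c)
E
```

```text
t: 8.05
position: [594.5, 44.3, 70.8]
tool_rot: [179.8, -0.1, 45.1]
contact_force: [-0.9, -2.5, 7.1]
width: 0.261
finger_force: 30.4
```

View pics/c4.png

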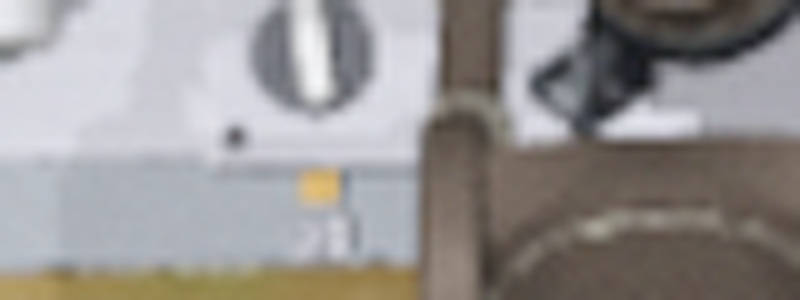

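The pointer (x≈320) stands right over the index plate (bright halves at about 308 and 338, line at about 323). I'll check the subpixel offset.

```bash
python3 - <<'E'
from h import *
im=cv2.imread("pics/t2.png").astype(float)
for v in range(206,218): print(v,im[v,216:230].mean(1).round().astype(int), (im[v,216:230,2]-im[v,216:230,0]).astype(int))
E
```

```text
206 [173 175 178 177 177 177 184 187 179 178 177 179 180 179] [-10  -9 -10  -9  -6   1   7   7  -9 -10  -9  -9 -10  -9]
207 [161 163 166 163 167 162 162 162 139 165 162 164 163 166] [-12 -12 -13   3  52  82  82  69 -10 -12 -13 -13 -13 -13]
208 [180 181 182 178 181 177 174 169 145 180 181 182 181 180] [-12 -13 -12   5  70 102  99  87 -10 -14 -13 -12 -11 -13]
209 [181 181 182 179 180 178 171 174 157 180 181 181 179 179] [-12 -14 -14   6  65  92  96  68 -11 -13 -14 -15 -13 -13]
210 [182 180 181 179 183 184 182 173 160 182 181 181 180 181] [-13 -13 -14  -5  19  27  23  20 -11 -12 -12 -14 -13 -13]
211 [181 179 178 178 176 176 175 183 169 167 181 182 181 180] [-13 -14 -13 -12  -9 -10 -11 -10  -9 -13 -14 -14 -12 -14]
212 [179 180 181 181 189 186 184 206 189 153 182 181 180 180] [-13 -13 -13 -11 -10  -9  -9  -7  -8 -11 -12 -13 -13 -14]
213 [180 181 183 179 185 197 182 200 188 150 181 182 182 179] [-13 -12 -12 -11 -11  -9 -10  -8  -8 -12 -14 -13 -14 -14]
214 [182 181 184 187 196 192 176 206 195 151 183 181 183 183] [-13 -13 -13 -10  -8 -10  -8  -9  -9 -13 -14 -12 -12 -14]
215 [172 170 176 186 190 173 164 192 184 168 172 160 164 178] [-14 -14 -13  -9  -7  -9  -9  -9  -8 -12 -12 -13 -12 -11]
216 [146 143 146 153 149 140 134 140 143 153 142 124 131 149] [ 9 13 13 11 13 17 17 18 18 16 18 30 26 19]
217 [124 123 122 121 120 119 120 120 117 118 118 118 114 118] [58 59 63 65 63 64 64 65 68 71 70 72 72 68]
```

Line at column 222.0, and pointer at about 221.6 after height correction, roughly 1 mm short. I'll nudge 1 mm, release, and go back to the lever knob.

```bash
python3 -m crank '[0,-0.001,0,0,0,0,0,0,0,0,0,0,0,0,0,0,0,0]' && python3 -m crank '[0,0,0,0,0,0,0,0,0,0,0,0,0,0,0,0,0,0,0,0,0,0,0,0,0,0,0.04,0,0,0,0,0,0.04,0,0,0,-0.0355,0.0067,0,0,0,0,-0.0355,0.0067,0,0,0,0,-0.0355,0.0067,0,0,0,0,-0.0355,0.0067,0,0,0,0,0,0,0,0,0,0,0,0,0,0,0,0]' 100 30 && python3 - <<'E'
from h import *
im=snap("top","pics/t3.png").astype(float)[:,:,::-1]; print(get_state()["position"])
for v in (207,208,209,213,214): print(v,im[v,216:230].mean(1).round().astype(int), (im[v,216:230,2]-im[v,216:230,0]).astype(int))
E
```

```text
t: 8.4
position: [594.5, 44.3, 70.8]
tool_rot: [179.9, -0.2, 45.1]
contact_force: [-0.2, 0.4, 6.9]
width: 0.26
finger_force: 30.4
t: 9.6
position: [450.2, 70.8, 148.3]
tool_rot: [180.0, -0.0, 45.1]
contact_force: [0.6, 0.1, -0.2]
width: 1.004
finger_force: 0.0
[451.52330066  70.66109261 148.74221189]
207 [172 176 175 169 170 172 172 172 150 175 171 175 174 171] [-13 -13 -12   2  55  82  80  67 -11 -13 -14 -14 -12 -13]
208 [191 192 193 187 186 187 183 178 156 193 192 194 193 193] [-13 -13 -13   5  71 100  98  85 -12 -13 -13 -14 -12 -11]
209 [194 194 192 187 182 182 176 177 161 185 188 191 192 191] [-15 -14 -14   4  64  90  92  70 -11 -12 -14 -14 -14 -13]
213 [178 177 181 177 183 196 175 175 158 126 158 170 181 189] [-14 -14 -14 -11 -11 -10 -10  -7  -7  -8  -9 -13 -13 -14]
214 [177 179 180 183 192 186 122  97  85  78 107 151 171 159] [-12 -13 -13 -10  -9  -8  -5   3   7   5  -4 -10 -12 -10]
```

```bash
python3 -m crank '[0,0,-0.04,0,0,0,0,0,-0.038,0,0,0,0,0,0,0,0,0]' 100 30 && python3 -m crank '[0,0,0,0,0,0,0,0,0,0,0,0,0,0,0,0,0,0,0,0,0,0,0,0,0,0,0,0,0,0,0,0,0,0,0,0,0,0,0,0,0,0]' 10 30 && python3 -m crank '[0.0021,-0.0065,0,0,0,0,0.0028,-0.0062,0,0,0,0,0.0034,-0.0059,0,0,0,0,0.004,-0.0055,0,0,0,0,0.0045,-0.0051,0,0,0,0,0.005,-0.0046,0,0,0,0,0.0054,-0.0041,0,0,0,0,0.0058,-0.0036,0,0,0,0,0.0061,-0.003,0,0,0,0,0.0064,-0.0023,0,0,0,0,0.0066,-0.0017,0,0,0,0,0.0067,-0.001,0,0,0,0,0.0068,-0.0003,0,0,0,0,0.002,0,0,0,0,0,0,0,0,0,0,0,0,0,0,0,0,0]'
```

```text
t: 9.95
position: [447.2, 70.1, 66.1]
tool_rot: [-179.6, 0.4, 45.0]
contact_force: [-1.0, 0.3, -1.0]
width: 0.996
finger_force: 0.0
t: 10.65
position: [451.8, 70.5, 71.6]
tool_rot: [179.9, -0.1, 45.1]
contact_force: [0.1, -1.3, 6.1]
width: 0.214
finger_force: 29.3
t: 12.25
position: [515.1, 20.4, 70.3]
tool_rot: [-179.8, 0.3, 45.2]
contact_force: [-7.2, -1.6, 8.1]
width: 0.215
finger_force: 29.8
```

Lever locked at about 0.04 rad. Release and go above the tongs, then measure block, pointer and tongs with the arm clear of them.

```bash
python3 -m crank '[0,0,0,0,0,0,0,0,0,0,0,0,0,0,0,0,0,0,0,0,0,0,0,0,0,0,0.04,0,0,0,0,0,0.04,0,0,0,0,0,0.04,0,0,0,0,0,0.03,0,0,0,-0.0112,-0.0424,0,0,0,0.006,-0.0112,-0.0424,0,0,0,0.006,-0.0112,-0.0424,0,0,0,0.006,-0.0112,-0.0424,0,0,0,0.006,-0.0112,-0.0424,0,0,0,0.006,-0.0112,-0.0424,0,0,0,0.006,-0.0112,-0.0424,0,0,0,0.006,0,0,0,0,0,0,0,0,0,0,0,0]' 100 30 && python3 - <<'E'
from h import *
im=snap("top","pics/t4.png")[:,:,::-1]; s=get_state(); print(s["position"],s["tool_rot"])
c=cv2.resize(im[165:222,195:285],None,fx=8,fy=8,interpolation=cv2.INTER_CUBIC); cv2.imwrite("pics/c5.png",c)
E
```

```text
t: 13.95
position: [439.3, -276.7, 220.1]
tool_rot: [-180.0, -0.0, 47.3]
contact_force: [0.3, 1.0, 0.5]
width: 1.003
finger_force: 0.0
[ 439.47082858 -275.67942339  220.00173237] [-1.79946827e+02 -3.50932104e-02  4.74241259e+01]
```

View pics/c5.png

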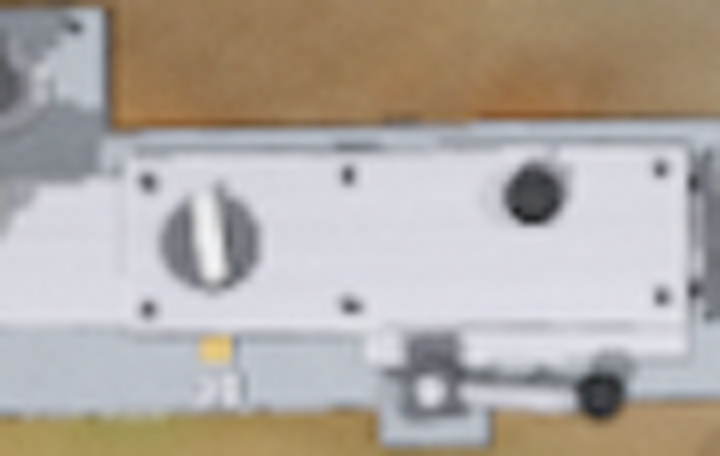

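The carriage is at the mark, with the pointer (216,349) over the plate (218,390) and the lever locked. The block on the anvil runs from (204,195) to (216,283). I'll measure the block's axis from a bright-pixel mask inside the dark anvil.

```bash
python3 - <<'E'
from h import *
im=cv2.imread("pics/t4.png"); s=8
g=cv2.resize(cv2.cvtColor(im,cv2.COLOR_BGR2GRAY)[165:222,195:285],None,fx=s,fy=s,interpolation=cv2.INTER_CUBIC)
m=np.zeros_like(g); cv2.circle(m,(210,242),46,255,-1); b=((g>185)&(m>0)).astype(np.uint8)
n,l,st,ce=cv2.connectedComponentsWithStats(b); k=1+np.argmax(st[1:,4]); v,u=np.nonzero(l==k); print(st[k],ce[k])
P=np.array([onz("top",(x+.5)/s-.5+195,(y+.5)/s-.5+165,74)[:2] for x,y in zip(u[::7],v[::7])])
c=P.mean(0); w,V=np.linalg.eigh(np.cov(P.T)); d=V[:,1]*np.sign(V[0,1]); print("block c",c,"yaw",np.degrees(np.arctan2(d[1],d[0])),"len",np.sqrt(12*w))
print("anvil",onz("top",210.5/8-.5+195,242.5/8-.5+165,56))
E
```

```text
[ 192  196   33   85 1888] [208.50370763 237.32415254]
block c [580.19583735 174.5480678 ] yaw 6.780727951232146 len [ 9.08346969 31.77400523]
anvil [580.38245955 175.99723943  56.        ]
```

```bash
python3 -m crank '[-0.001,0,-0.04,0,0,0,0,0,-0.04,0,0,0,0,0,-0.04,0,0,0,0,0,-0.04,0,0,0,0,0,-0.03,0,0,0,0,0,-0.01,0,0,0,0,0,0,0,0,0,0,0,0,0,0,0]' 100 30
```

```text
t: 14.8
position: [440.0, -276.1, 21.5]
tool_rot: [179.9, -0.0, 47.5]
contact_force: [-0.0, 0.6, 0.5]
width: 0.995
finger_force: 0.0
```

```bash
python3 -m crank '[-0.002,-0.001,-0.01,0,0,0,0,0,-0.006,0,0,0,0,0,-0.004,0,0,0,0,0,0,0,0,0,0,0,0,0,0,0]' 100 30 && python3 -m crank '[0,0,0,0,0,0,0,0,0,0,0,0,0,0,0,0,0,0,0,0,0,0,0,0,0,0,0,0,0,0,0,0,0,0,0,0,0,0,0,0,0,0]' 54 30
```

```text
t: 15.3
position: [436.6, -277.0, 0.3]
tool_rot: [-180.0, -0.0, 47.5]
contact_force: [-0.6, -0.9, 0.2]
width: 0.998
finger_force: 0.0
t: 16.0
position: [437.8, -277.8, 1.5]
tool_rot: [179.9, -0.0, 47.5]
contact_force: [0.1, -0.3, 5.2]
width: 0.541
finger_force: 8.5
```

```bash
python3 -m crank '[0,0,0.01,0,0,0,0,0,0.02,0,0,0,0,0,0.03,0,0,0,0,0,0.03,0,0,0,0,0,0.03,0,0,0,0,0,0.03,0,0,0,0,0,0.02,0,0,0,0,0,0.01,0,0,0,0,0,0,0,0,0,0,0,0,0,0,0]' && python3 - <<'E'
from h import *
im=snap("top","pics/t5.png")[:,:,::-1]; im2=snap("side","pics/s5.png")[:,:,::-1]; s=get_state(); print(s["position"],s["width"],s["finger_force"])
P=s["position"]; u,v=proj("top",P).astype(int); print(u,v); u2,v2=proj("side",P).astype(int); print(u2,v2)
c=cv2.resize(im[v-45:v+45,u-50:u+50],(500,450)); d=cv2.resize(im2[v2-45:v2+45,max(u2-30,0):max(u2-30,0)+60],(300,450)); cv2.imwrite("pics/c6.png",np.hstack([c,d]))
E
```

```text
t: 17.0
position: [435.9, -276.4, 179.3]
tool_rot: [-179.9, 0.0, 47.5]
contact_force: [-0.1, 0.0, -1.1]
width: 0.544
finger_force: 7.4
[ 435.50080932 -276.11382183  178.52284395] 0.5413308827476365 7.3749493807554245
371 234
312 158
```

View pics/c6.png

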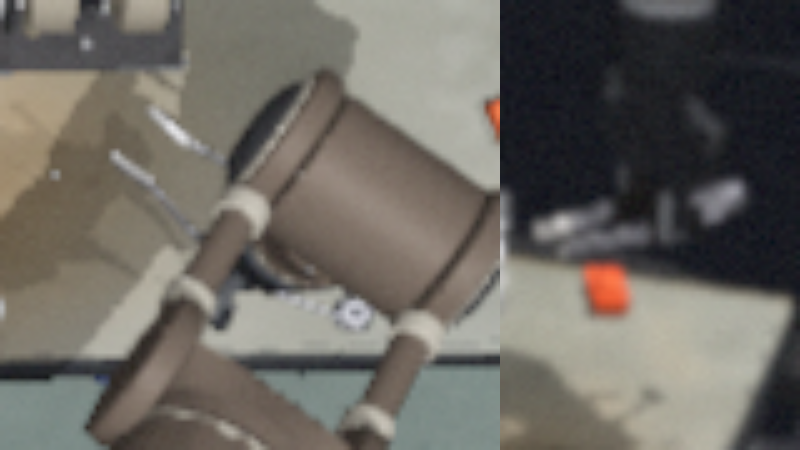

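The tongs are held level, with the hinge at (352,312) and jaws mid at about (132,170) and (172,124) in the left crop. I'll compute the tool-to-jaw offset and the target.

```bash
python3 - <<'E'
from h import *
f=lambda x,y,z: onz("top",371-50+(x+.5)/5-.5,234-45+(y+.5)/5-.5,z)[:2]
T=np.array([435.5,-276.1]); h=f(352,312,197); j=(f(132,170,195)+f(172,124,195))/2
a=np.arctan2(*(j-h)[::-1]); print(h,j,np.degrees(a),np.linalg.norm(j-h)); 
d=j-T; e=np.array([np.cos(a),np.sin(a)]); al,la=d@e,d@[-e[1],e[0]]; print("along",al,"lat",la)
b=np.radians(6.8); E=np.array([np.cos(b),np.sin(b)]); N=np.array([-E[1],E[0]])
print("target",np.array([579.5,174.8])-al*E-la*N,"nominal",np.array([579.5,174.8])-82*E,"turn rad",b-a)
E
```

```text
[ 386.77699881 -326.55085639] [ 485.39936011 -215.76617099] 48.323994485650616 148.32267751932994
along 78.24330831190456 lat 2.8463602369650673
target [502.14411395 162.70934426] nominal [498.07682834 165.0908746 ] turn rad -0.7247304223545725
```

```bash
python3 -m crank '[0,0.02,0,0,0,-0.06,0,0.03,0,0,0,-0.06,0,0.04,0,0,0,-0.06,0,0.04,0,0,0,-0.06,0,0.04,0,0,0,-0.06,0,0.04,0,0,0,-0.06,0.01,0.04,0,0,0,-0.06,0.01,0.04,0,0,0,-0.06,0.01,0.04,0,0,0,-0.06,0.01,0.04,0,0,0,-0.06,0.01,0.03,0,0,0,-0.06,0.01,0.02,0,0,0,-0.055,0.003,0.01,0,0,0,0,0.001,0.01,0,0,0,0,0,0,0,0,0,0,0,0,0,0,0,0,0,0,0,0,0,0]' && python3 - <<'E'
from h import *
im=snap("top","pics/t6.png")[:,:,::-1]; s=get_state(); print(s["position"],s["tool_rot"],s["width"])
c=cv2.resize(im[155:225,180:270],None,fx=8,fy=8,interpolation=cv2.INTER_CUBIC); cv2.imwrite("pics/c7.png",c)
E
```

```text
t: 18.8
position: [500.3, 162.1, 180.1]
tool_rot: [180.0, 0.0, 6.5]
contact_force: [0.4, 0.2, -2.1]
width: 0.542
finger_force: 7.4
[500.41194024 162.08267624 180.22642826] [1.79982089e+02 1.86479597e-02 6.46503912e+00] 0.5430880123159539
```

View pics/c7.png

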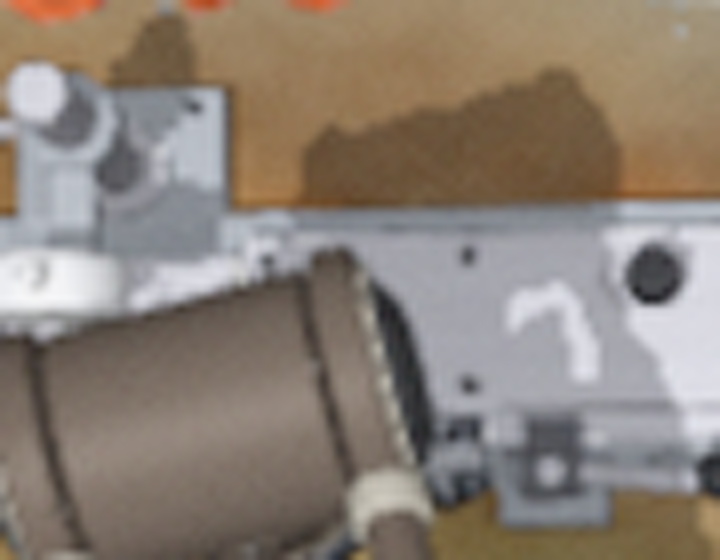

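The wrist hides the jaws from above, while the scene is undisturbed. Before descending I'll check the wrist height against the indicator from the first side view, where the dark flange began at about row 235 and the wide wrist housing at about rows 150–205.

```bash
python3 - <<'E'
from h import *
for z in (231,300,350,400,450,500,550): print(z,proj("side",[271.8,562.8,z]).round(0), proj("top",[500,162,z-51]).round(0))
for p in ([580,263,217],[580,235,217],[580,263,80],[580,175,65],[500,162,180]): print(p,proj("side",p).round(),proj("top",p).round())
E
```

```text
231 [296. 323.] [221. 217.]
300 [298. 297.] [219. 215.]
350 [299. 275.] [217. 214.]
400 [301. 252.] [214. 213.]
450 [302. 227.] [212. 211.]
500 [304. 200.] [209. 209.]
550 [306. 170.] [206. 207.]
[580, 263, 217] [214. 217.] [184. 190.]
[580, 235, 217] [218. 212.] [194. 189.]
[580, 263, 80] [217. 258.] [192. 195.]
[580, 175, 65] [229. 244.] [221. 195.]
[500, 162, 180] [255. 215.] [221. 217.]
```

Wide wrist parts sit about 200 mm above the TCP, so they clear the indicator. I'm descending to just above the block and using the side view to check alignment.

```bash
python3 -m crank '[-0.001,0.001,-0.02,0,0,0,0,0,-0.03,0,0,0,0,0,-0.02,0,0,0,0,0,-0.01,0,0,0,0,0,0,0,0,0,0,0,0,0,0,0]' && python3 - <<'E'
from h import *
im=snap("side","pics/s7.png")[:,:,::-1]; s=get_state(); print(s["position"],s["tool_rot"])
c=cv2.resize(im[200:275,195:295],None,fx=8,fy=8,interpolation=cv2.INTER_CUBIC); cv2.imwrite("pics/c8.png",c)
P=s["position"]
for n,p in (("blk top centre",[579.5,174.8,74]),("blk base",[579.5,174.8,56]),("front",[562,172.7,74]),("rear",[597,177,74])): print(n,((proj("side",p)-[195,200]+.5)*8-.5).round())
a=np.radians(6.8);E=np.array([np.cos(a),np.sin(a)]);N=np.array([-E[1],E[0]])
for lat in(17,-17):
  for al in (67,96): print("jaw",lat,al,((proj("side",[*(P[:2]+al*E+lat*N),P[2]+16])-[195,200]+.5)*8-.5).round())
E
```

```text
t: 19.45
position: [500.4, 163.9, 101.0]
tool_rot: [-180.0, -0.1, 6.5]
contact_force: [-0.1, 0.6, -2.1]
width: 0.543
finger_force: 7.4
[500.8701687  164.10585172 101.51103898] [-1.79984209e+02 -1.40127728e-01  6.50408535e+00]
blk top centre [278. 339.]
blk base [280. 376.]
front [323. 345.]
rear [233. 333.]
jaw 17 67 [293. 272.]
jaw 17 96 [218. 263.]
jaw -17 67 [319. 221.]
jaw -17 96 [245. 212.]
```

View pics/c8.png

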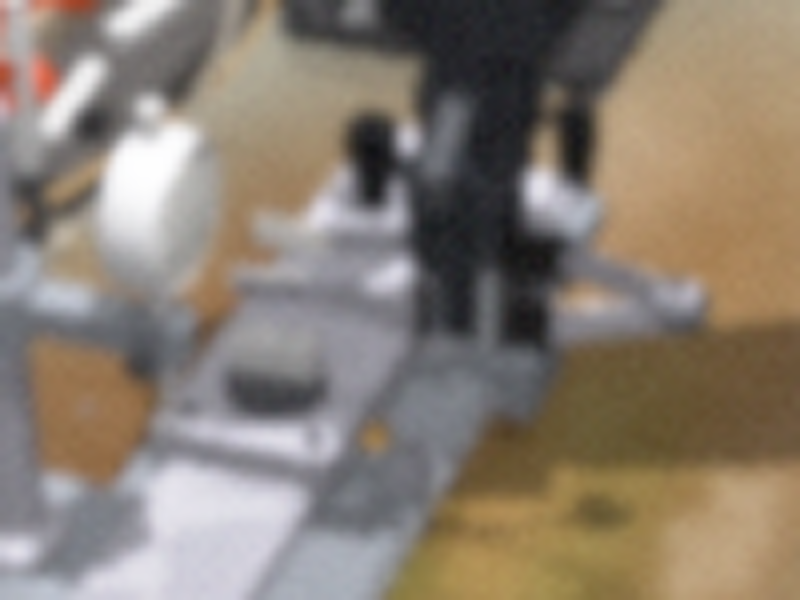

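The side view shows both jaws (left about (235–310, 277), right about (253–325, 229)) straddling the block ((235–325), top row about 340) laterally. They are about 3 mm short along the tongs, which is within tolerance. Descend and squeeze.

```bash
python3 -m crank '[0.002,0.001,-0.01,0,0,0,0,0,-0.015,0,0,0,0,0,-0.01,0,0,0,0,0,-0.006,0,0,0,0,0,-0.003,0,0,0,0,0,-0.001,0,0,0,0,0,0,0,0,0,0,0,0,0,0,0]'
```

```text
t: 20.3
position: [502.1, 165.2, 55.7]
tool_rot: [-180.0, -0.1, 6.5]
contact_force: [-0.2, 0.0, -1.0]
width: 0.543
finger_force: 7.4
```

```bash
python3 -m crank '[0,0,0,0,0,0,0,0,0,0,0,0,0,0,0,0,0,0,0,0,0,0,0,0,0,0,0,0,0,0,0,0,0,0,0,0,0,0,0,0,0,0,0,0,0,0,0,0]' 30 40
```

```text
t: 21.1
position: [502.0, 165.1, 55.4]
tool_rot: [-180.0, -0.0, 6.5]
contact_force: [0.4, -0.8, -0.9]
width: 0.429
finger_force: 41.8
```

The sleeves are at 36.5 mm with 42 N, so the jaws hold the block. Lift.

```bash
python3 -m crank '[0,0,0.003,0,0,0,0,0,0.006,0,0,0,0,0,0.01,0,0,0,0,0,0.015,0,0,0,0,0,0.015,0,0,0,0,0,0.015,0,0,0,0,0,0.015,0,0,0,0,0,0.01,0,0,0,0,0,0.006,0,0,0,0,0,0.003,0,0,0,0,0,0.002,0,0,0,0,0,0,0,0,0,0,0,0,0,0,0,0,0,0,0,0,0,0,0,0,0,0,0]' && python3 - <<'E'
from h import *
im=snap("side","pics/s8.png").astype(int); old=cv2.imread("pics/s7.png")[:,:,::-1].astype(int)
u,v=proj("side",[579.5,174.8,74]).astype(int); print(u,v)
for r in range(v-4,v+10): print(r,old[r,u-9:u+10,:].mean(1).astype(int),im[r,u-9:u+10,:].mean(1).astype(int))
E
```

```text
t: 22.6
position: [501.4, 165.0, 154.8]
tool_rot: [180.0, 0.1, 6.5]
contact_force: [0.0, 0.4, -1.9]
width: 0.428
finger_force: 41.6
229 241
237 [123 116 117 116 119 125 132 133 132 132 133 128 129 132 129 129 124 121
 122] [105 105 100 102 112 125 134 132 122 124 142 153 153 153 151 153 158 177
 193]
238 [115 113 107 111 123 138 144 144 145 143 145 146 141 140 139 136 132 129
 127] [ 94  88  89  94 118 135 145 143 137 141 150 152 152 150 152 149 153 160
 166]
239 [110 100 101 113 128 144 149 151 150 152 150 149 149 146 147 142 140 139
 139] [ 84  82  86 105 125 141 147 148 148 152 152 154 152 151 148 153 155 153
 155]
240 [ 92  91 103 124 141 149 154 157 159 153 153 149 150 153 150 151 151 148
 148] [ 84  81  98 118 138 147 151 147 150 151 154 151 149 152 153 152 151 155
 154]
241 [ 88  93 119 137 149 156 159 162 162 160 153 154 155 156 149 147 151 153
 154] [ 86  93 115 136 148 147 149 147 145 148 147 145 145 147 150 153 151 155
 152]
242 [ 92 110 134 146 156 157 158 159 164 159 155 155 157 156 150 147 151 151
 150] [ 93 106 129 144 145 145 136 131 131 132 126 130 135 145 147 152 15
[... 607 characters left out ...]
74  70  74  71  69  72  69  67  84 108 135 146
 151]
247 [147 145 129 104  84  88  86  89  91  99  99 104 110 110 100 107 130 148
 151] [146 144 129 102  79  73  70  71  72  71  75  72  71  70  78 100 131 146
 151]
248 [147 144 130 102  75  73  72  75  73  79  81  80  82  85  81  96 129 143
 148] [147 143 131 101  79  73  72  76  76  80  75  74  76  71  76  97 131 146
 151]
249 [146 145 134 104  83  70  67  70  69  69  71  66  72  71  81  98 129 141
 142] [149 147 136 107  85  72  70  76  83  86  84  82  77  71  81 108 132 148
 150]
250 [143 144 141 121  97  77  70  71  66  67  68  70  72  79 100 118 133 143
 140] [150 154 146 126 102  87  81  82  88  90  91  94  86  85  98 121 140 151
 151]
```

The anvil in the side picture is now bare: the dark disc shows at rows 243–249 where the block stood. The width is steady at 36.4 mm, so the block has come up about 99 mm with the tongs. Handing in.

```bash
python3 -c "
from bench import job; print(job.finish_job())"
```

```text
the job is handed in; nothing more can be done
None
```

I handed the job in with the block held in the tongs about 99 mm above its anvil, the lever locked (about 0.04 rad) and the pointer an estimated 1 mm from the index line. No verdict came back.

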